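Restock the spice stand, oldest jar first

TASK

Restock the spice stand so that the older yellow-lidded jar is used first: clear the pepper mill and the salt shaker off the stand and stand them both on the chopping board, bring the old jar forward from the back place to the empty third place, and then stand the new jar of the same kind from the worktop in the back place behind it. Only when both jars are in place, put the mill and the shaker back, each on the place where it stood before; everything stands upright and centred on its cork disc, and the garlic and the red-lidded jar are left alone.

Things in the scene. Friction and masses are not known exactly. Their poses are not given: they have to be found in the camera images.
- spice_stand: fixed dark wooden plank 332 mm (x) by 110 (y); origin: centre of its underside; things stand 14 mm above the worktop. Upright back board 12 thick, 50 high at the +x end, front (-x) open; 8 mm side strips rise 6 above the plank. Places: four flush 66 mm cork discs, centres x = -121 (front), -43 (second), 35 (third, empty), 113 (back, old jar), y = 0. Mill and shaker stand on the first two, in either order
- chopping_board: light wooden chopping board lying flat and fixed, 250 mm (its x) by 160 (its y), 15 thick; origin: centre of its underside. The side area.
- pepper_mill: wooden pepper mill with a small metal knob, 150 mm tall, standing upright and round; body up to 58 mm wide below a height of 108, round head 50 wide from 109 to 139, 12 mm knob on top; about 0.18 kg. Origin: centre of its underside, z up.
- salt_shaker: clear glass salt shaker with a grey-white perforated cap, round, 90 mm tall, 44 wide up to about 70, cap 34 wide at the top; about 0.1 kg. Origin: centre of its underside, z up.
- old_jar: the old stock: round glass jar with a yellow lid and orange contents, 104 mm tall, about 60 wide at the body and 63 at the lid (lid from 93 to 104); about 0.42 kg. It stands at the back of the spice stand. Origin: centre of its underside, z up.
- new_jar: the new stock: a jar just like the old one (104 mm tall, 60 to 63 wide, yellow lid, about 0.42 kg), standing on the worktop to the far left or far right. Origin: centre of its underside, z up.
- red_lid_jar: a wider jar with a red lid, 92 mm tall, 74 wide, on the worktop on the side opposite to the new jar; to be left alone. Origin: centre of its underside.
- garlic: a head of garlic, 53 mm, on the worktop between the stand and the chopping board; to be left alone. Origin: centre of its underside.

How it is judged (in metres and radians):
On the way, in this order (a step that is already met when the one before it is completed fails the run):
1. the mill and the shaker both stand upright on the chopping board, neither jar having been moved (x of pepper_mill in the frame of chopping_board between -0.12 and 0.12 m and y of pepper_mill in the frame of chopping_board between -0.075 and 0.075 m and z of pepper_mill in the frame of chopping_board between 0.01 and 0.02 m and angle between each of pepper_mill, salt_shaker's own z axis and vertical below 0.12 rad and x of salt_shaker in the frame of chopping_board between -0.12 and 0.12 m and y of salt_shaker in the frame of chopping_board between -0.075 and 0.075 m and z of salt_shaker in the frame of chopping_board between 0.01 and 0.02 m and distance of each of old_jar, new_jar from where it was at the start of the episode below 0.02 m), for 0.2 s.
2. the old jar stands on the third place, the new jar not yet moved, mill and shaker still on the board (x of old_jar in the frame of spice_stand between 0.02 and 0.05 m and y of old_jar in the frame of spice_stand between -0.015 and 0.015 m and z of old_jar in the frame of spice_stand between 0.009 and 0.019 m and angle between each of old_jar, pepper_mill, salt_shaker's own z axis and vertical below 0.12 rad and linear speed of old_jar below 0.02 m/s and x of pepper_mill in the frame of chopping_board between -0.12 and 0.12 m and y of pepper_mill in the frame of chopping_board between -0.075 and 0.075 m and z of pepper_mill in the frame of chopping_board between 0.01 and 0.02 m and x of salt_shaker in the frame of chopping_board between -0.12 and 0.12 m and y of salt_shaker in the frame of chopping_board between -0.075 and 0.075 m and z of salt_shaker in the frame of chopping_board between 0.01 and 0.02 m and distance of new_jar from where it was at the start of the episode below 0.02 m), for 0.2 s.
3. the new jar stands on the back place behind the old one, mill and shaker still on the board (x of new_jar in the frame of spice_stand between 0.098 and 0.128 m and y of new_jar in the frame of spice_stand between -0.015 and 0.015 m and z of new_jar in the frame of spice_stand between 0.009 and 0.019 m and angle between each of new_jar, old_jar, pepper_mill, salt_shaker's own z axis and vertical below 0.12 rad and x of old_jar in the frame of spice_stand between 0.02 and 0.05 m and y of old_jar in the frame of spice_stand between -0.015 and 0.015 m and z of old_jar in the frame of spice_stand between 0.009 and 0.019 m and linear speed of each of old_jar, new_jar below 0.02 m/s and x of pepper_mill in the frame of chopping_board between -0.12 and 0.12 m and y of pepper_mill in the frame of chopping_board between -0.075 and 0.075 m and z of pepper_mill in the frame of chopping_board between 0.01 and 0.02 m and x of salt_shaker in the frame of chopping_board between -0.12 and 0.12 m and y of salt_shaker in the frame of chopping_board between -0.075 and 0.075 m and z of salt_shaker in the frame of chopping_board between 0.01 and 0.02 m), for 0.2 s.
At the end, for the whole second after the job is handed in: The old jar stands on the third place and the new jar on the back place, each within 15 mm of the place's centre along and across the stand; the mill and the shaker stand within 15 mm of where each stood at the start; all upright (within 7 degrees), on the stand and at rest (x of old_jar in the frame of spice_stand between 0.02 and 0.05 m and y of old_jar in the frame of spice_stand between -0.015 and 0.015 m and z of old_jar in the frame of spice_stand between 0.009 and 0.019 m and angle between each of old_jar, new_jar, pepper_mill, salt_shaker's own z axis and vertical below 0.12 rad and x of new_jar in the frame of spice_stand between 0.098 and 0.128 m and y of new_jar in the frame of spice_stand between -0.015 and 0.015 m and z of new_jar in the frame of spice_stand between 0.009 and 0.019 m and distance of each of pepper_mill, salt_shaker from where it was at the start of the episode below 0.015 m and linear speed of each of pepper_mill, salt_shaker, old_jar, new_jar below 0.02 m/s); the robot touches nothing.
It fails at once if the red-lidded jar or the garlic is moved more than 20 mm (distance of any of red_lid_jar, garlic from where it was at the start of the episode above 0.02 m).
It fails at once if the mill, the shaker or a jar is tipped over (angle between any of pepper_mill, salt_shaker, old_jar, new_jar, red_lid_jar's own z axis and vertical above 0.6 rad).
It also fails if it takes over 147 s, if anything falls off the work surface, if the arm or the gripper's body presses on something with over 40 N, if the wrist force passes 120 N, or if a joint passes its speed limit or range.

ROBOT

A 6-joint arm with a two-finger parallel gripper is mounted at the origin on a cart in front of the work surface, level with it; the furniture and walls round the work are solid. World frame = base frame: x ahead of the robot, y to its left, z up, the work surface at z = 0. Lengths are in m, angles in degrees, forces in N, time in s.
With the tool pointing down it reaches from about 0.4 to 0.825 m from the base axis. Payload 7 kg.
Tool frame: the origin (TCP) lies at the very end of the fingers, on their centre line; the grasp point (between the pads) lies 19 mm behind it; z points along the fingers, y is the line along which they close (so a half turn about z gives the same grasp; the last joint's range is limited). The gripper opens to 88 mm and grips with 3 to 60 N. Pads are 19 mm wide; open, the fingers measure 130 mm over their backs; the gripper's body (78 mm by 193 mm) begins 47 mm behind the grasp point.
Start: joints at [-48.581, 20.546, 0.682, 0, -70.136, -16.507], TCP at [0.284, -0.612, 0.227] pointing down, gripper open.
Joint ranges: [-176.03, 176.03], [-82.01, 121.73], [-58.28, 71.71], [-173.87, 95.51], [-174.79, -0.11], [-173.66, 173.66]. Speed limits (degrees/s): [136.94, 136.94, 172.46, 180, 180, 180].

INTERFACE

Orientations are given as [roll, pitch, yaw] about the fixed x, y, z axes, in that order (R = Rz(yaw) Ry(pitch) Rx(roll)).
In Python, from plant import get_state, imaging, r, finder gives the robot as it stands.
- The arm moves only by the shell command python3 -m handwheel 'ROWS' [FORCE]. ROWS is JSON, a list of rows, each a list of 5 numbers: the closure, from 0 (fully open) to 1 (shut), then the shift along the world's x, y, z in cm, then the turn about the world's z in degrees. A call has 1 to 8 rows; each row is the pose to reach, as a shift and turn from the pose commanded when the call began; what a row does not reach only later rows make up. A row lasts 1/8 s, in which the tool goes at most 62.5 mm and 10.7 degrees, less where a joint would pass 70% of its speed; a pose out of reach is approached as far as the arm can. A call with a gripper value outside its range is refused whole. The fingers move at their own pace and stop on an object; FORCE is the grip in N (left out, the last holds). Time passes only in rows, so rows that repeat a pose let the fingers close. It gives the time, the measured TCP pose, the force, the opening and the grip force at its end, in the units of the state.
- get_state(): the state, without advancing time (a new reading comes with each control period).
- imaging.capture(name): name is "scene" or "top" or "wrist"; returns (picture, depth): 384x512x3 uint8, red, green, blue; 384x512 float32, m along the optical axis (not along the pixel's ray), 0 where there is no reading.
- imaging.get_calibration(name): a dict with "fx", "fy", "cx", "cy" (pixels), "dist" ([k1, k2, p1, p2, k3] as OpenCV has them; the pictures are not rectified), "rvec" (rotation vector, rad) and "tvec" (3), from world to camera coordinates, as OpenCV has them; the wrist camera has in their place "hand_eye" (4x4, takes a point from camera to tool coordinates, whose origin is the TCP and whose axes are the flange's). Camera axes: x right, y down, z forward; pixel columns grow to the right and rows downward; lengths in m; the calibration is good to about 2 mm. A picture is of the moment at which its call begins: read the wrist's pose just before it. get_calibration takes no time and is no camera call.
- r.close_job(): hands the job in; it is judged then, once.
Trained networks look in the newest picture that a camera, given by its name, has taken for a name from the list of things; names that differ only in an ending like _2 or _b are one class to them, and where a whole thing is asked for, a point or a joint stands for the part that bears it (a point fixed in the world has none). Each returns a list of dicts, best first, with "p" (0 to 1); they miss things now and then, are a little off and sometimes report something else, mostly with a low value. They report only what shows in the picture. A call takes as long as a camera call.
- finder.cut_out(camera, query): "region" (384x512 bool, what is visible of it) and "pixel" ([column, row] in pixels, amid what is visible of it).
The state is a dict: "time_s": time; "joints": joint angles; "qd": joint speeds; "joint_torque": joint torques, N m; "tcp_pos": TCP position; "eef_rot": TCP orientation; "contact_force": force on the tool from outside, world axes, zero at the start; "moment": the same for the moment, N m; "gripper_width": finger opening in m; "gripper_force": force on a finger pad.
Only numpy, scipy, OpenCV 4.12 (cv2) and the standard library are available. Lean on these libraries where they do the work, as an engineer would, in place of code of your own. Each camera call takes 0.05 s, during which the arm holds its last target. There are 200 camera calls.

## Working session

There is one attempt and no reset: what is moved stays moved. The work goes in short steps, Python scripts to look and compute and a shell command to move; the robot and the scene stay as the last step left them, time stands still between calls to the robot, and variables do not carry over. Pictures are saved under pics/ and viewed, at most 14 in all, crops included, and the job is handed in when it is done.

```bash
mkdir -p pics; ls; cat > h.py <<'E'
import numpy as np, cv2
from plant import get_state, imaging, r, finder
def cap(n, save=None):
    s=get_state(); p,d=imaging.capture(n)
    if save: cv2.imwrite('pics/'+save, p[:,:,::-1])
    return p,d,s
def cloud(n,d,s,mask):
    c=imaging.get_calibration(n); K=np.array([[c['fx'],0,c['cx']],[0,c['fy'],c['cy']],[0,0,1.]])
    v,u=np.nonzero(mask&(d>0)); z=d[v,u]
    if len(z)==0: return np.zeros((0,3))
    q=cv2.undistortPoints(np.stack([u,v],1).astype(float)[:,None],K,np.array(c['dist'],float))[:,0]
    P=np.c_[q*z[:,None],z]
    if 'rvec' in c:
        R=cv2.Rodrigues(np.array(c['rvec'],float))[0]; return (P-np.array(c['tvec']).ravel())@R
    T=np.array(c['hand_eye']); P=P@T[:3,:3].T+T[:3,3]
    from scipy.spatial.transform import Rotation as Ro
    return P@Ro.from_euler('xyz',s['eef_rot'],degrees=True).as_matrix().T+np.array(s['tcp_pos'])
E
python3 - <<'E'
from h import *
print(get_state())
for n in ['scene','top']:
    p,d,s=cap(n,n+'0.png')
    for q in ['spice_stand','chopping_board','pepper_mill','salt_shaker','old_jar','new_jar','red_lid_jar','garlic']:
        for f in finder.cut_out(n,q)[:3]:
            P=cloud(n,d,s,f['region'])
            if len(P): 
                top=P[P[:,2]>np.percentile(P[:,2],98)-.008]
                print(n,q,round(f['p'],2),f['pixel'],len(P),'lo',np.percentile(P,2,0).round(3),'hi',np.percentile(P,98,0).round(3),'topc',((top.min(0)+top.max(0))/2).round(3))
E
```

```text
pics
{'time_s': 0.0, 'joints': array([-4.85824105e+01,  2.05917955e+01,  6.32891913e-01, -1.83776254e-02,
       -7.01371968e+01, -1.65052949e+01]), 'qd': array([ 0.06443073,  0.06660295, -0.09817467, -0.04047454,  0.04641155,
       -0.06223101]), 'joint_torque': array([ 2.81075936e-04, -5.82715631e+01,  2.93050700e+01,  6.99755743e+00,
        6.74096664e-03, -1.71473589e-04]), 'tcp_pos': array([ 0.28406408, -0.61176435,  0.22561742]), 'eef_rot': array([ 1.79902951e+02, -1.07407493e-02, -1.55093955e+02]), 'contact_force': array([ 0.06878051, -0.14729871,  0.09779945]), 'moment': array([-0.05263526, -0.0007523 ,  0.05874178]), 'gripper_force': 0.0, 'gripper_width': 0.08765842784146555}
scene spice_stand 0.77 [221.5, 246.6] 3418 lo [0.392 0.122 0.004] hi [0.714 0.237 0.047] topc [0.608 0.194 0.068]
scene chopping_board 0.89 [295.8, 171.8] 3327 lo [ 0.413 -0.25   0.006] hi [ 0.658 -0.058  0.017] topc [ 0.538 -0.16   0.015]
scene chopping_board 0.47 [339.7, 115.5] 619 lo [ 0.473 -0.419  0.004] hi [ 0.53  -0.362  0.105] topc [ 0.502 -0.393  0.102]
scene pepper_mill 0.7 [268.3, 254.1] 98
[... 1061 characters left out ...]
  0.021] topc [ 0.541 -0.165  0.02 ]
top pepper_mill 0.68 [201.4, 232.1] 294 lo [0.406 0.154 0.02 ] hi [0.451 0.198 0.163] topc [0.432 0.176 0.161]
top salt_shaker 0.74 [202.0, 204.9] 135 lo [0.495 0.158 0.045] hi [0.528 0.192 0.105] topc [0.512 0.176 0.104]
top old_jar 0.62 [205.8, 162.2] 343 lo [0.639 0.135 0.041] hi [0.692 0.186 0.121] topc [0.667 0.164 0.119]
top new_jar 0.9 [374.7, 209.8] 384 lo [ 0.475 -0.421  0.026] hi [ 0.528 -0.365  0.109] topc [ 0.503 -0.396  0.106]
top red_lid_jar 0.87 [135.5, 214.4] 471 lo [0.46  0.346 0.005] hi [0.523 0.411 0.096] topc [0.493 0.38  0.093]
top garlic 0.46 [252.0, 210.2] 165 lo [ 0.481 -0.017  0.022] hi [0.525 0.026 0.047] topc [0.499 0.007 0.048]
```

View pics/scene0.png

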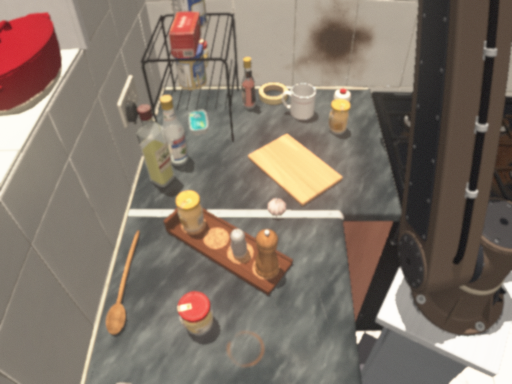

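View pics/top0.png

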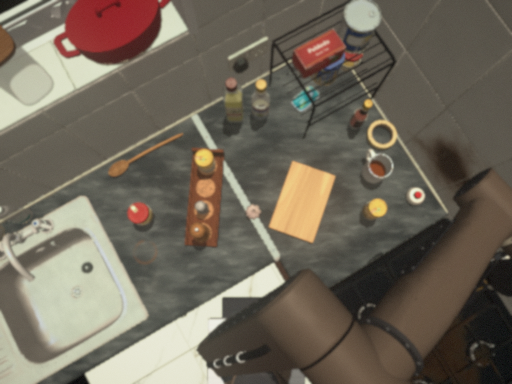

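The pictures show the stand with the mill at the front (scene px 268,254), the shaker second (239,244) and the old jar at the back (189,212). The new jar is at far right (340,116), the red-lidded jar at (196,313) and the garlic at (276,207). This agrees with the networks. Next I move above the stand for a near look.

```bash
python3 -m handwheel '[[0,4,4,5,-9],[0,8,9,9,-18],[0,12,14,9,-28],[0,16,19,9,-28],[0,18,24,9,-28],[0,20,29,9,-28],[0,21,34,9,-28],[0,21.6,39,9,-28]]'; python3 -m handwheel '[[0,0,5,0,0],[0,0,10,0,0],[0,0,15,0,0],[0,0,20,0,0],[0,0,25,0,0],[0,0,30,0,0],[0,0,35,0,0],[0,0,39,0,0]]'; python3 -m handwheel '[[0,0,0,0,0],[0,0,0,0,0],[0,0,0,0,0]]'
python3 - <<'E'
from h import *
n='wrist'
p,d,s=cap(n,'wrist1.png'); print(s['tcp_pos'],s['eef_rot'],s['joints'])
for q in ['spice_stand','pepper_mill','salt_shaker','old_jar']:
        for f in finder.cut_out(n,q)[:2]:
            P=cloud(n,d,s,f['region'])
            if len(P): 
                top=P[P[:,2]>np.percentile(P[:,2],98)-.008]
                print(n,q,round(f['p'],2),f['pixel'],len(P),'lo',np.percentile(P,2,0).round(3),'hi',np.percentile(P,98,0).round(3),'topc',((top.min(0)+top.max(0))/2).round(3))
E
```

```text
time_s: 1.9
tcp_pos: [0.5008, -0.2201, 0.3166]
eef_rot: [180.0, 0.0, 177.0]
contact_force: [0.0, 0.4, 0.7]
gripper_width: 0.0878
gripper_force: 0.0
time_s: 2.9
tcp_pos: [0.5, 0.1697, 0.3168]
eef_rot: [180.0, 0.0, 177.0]
contact_force: [0.9, -0.4, 0.3]
gripper_width: 0.0878
gripper_force: 0.0
time_s: 3.28
tcp_pos: [0.5003, 0.167, 0.3167]
eef_rot: [180.0, 0.0, 176.9]
contact_force: [-0.4, 0.4, 0.1]
gripper_width: 0.0877
gripper_force: 0.0
[0.5003113  0.16702499 0.31674389] [1.79992582e+02 1.29371087e-02 1.76859318e+02] [ 3.97872576e+01  3.76756007e+00 -9.23738310e+00  3.46844873e-03
 -7.69805316e+01 -1.32928720e+02]
wrist spice_stand 0.58 [255.6, 174.4] 8718 lo [0.396 0.119 0.011] hi [0.682 0.233 0.02 ] topc [0.544 0.175 0.203]
wrist pepper_mill 0.77 [262.9, 108.0] 1488 lo [0.411 0.158 0.135] hi [0.455 0.203 0.162] topc [0.433 0.18  0.16 ]
wrist salt_shaker 0.84 [263.8, 165.4] 738 lo [0.496 0.159 0.013] hi [0.535 0.199 0.102] topc [0.515 0.179 0.098]
wrist old_jar 0.56 [262.8, 247.5] 980 lo [0.64  0.142 0.027] hi [0.696 0.192 0.117] topc [0.689 0.168 0.116]
```

View pics/wrist1.png

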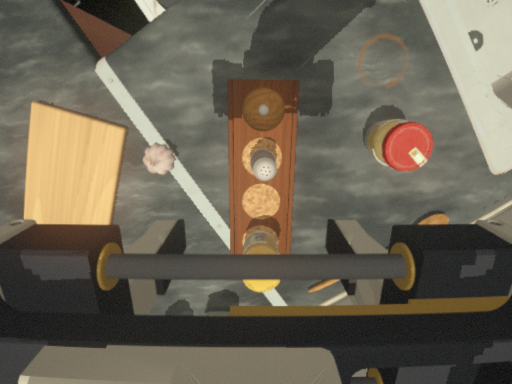

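```bash
python3 - <<'E'
from h import *
# cork discs / stand geometry: fit plank outline in wrist depth; place centres from empty cork disc
n='wrist'
p,d,s=cap(n)
f=finder.cut_out(n,'spice_stand')[0]
m=np.ones(d.shape,bool); P=cloud(n,d,s,m); 
v,u=np.nonzero(m&(d>0)); col=p[v,u].astype(float)
k=(P[:,2]>0.008)&(P[:,2]<.024)&(P[:,0]>.36)&(P[:,0]<.74)&(P[:,1]>.08)&(P[:,1]<.27)&(col[:,0]>col[:,2]*1.3)
Q=P[k]; print('plank z',np.percentile(Q[:,2],[5,50,95]).round(4))
r_=cv2.minAreaRect((Q[:,:2]*1000).astype(np.float32)); print(r_)
h=cv2.cvtColor(p,cv2.COLOR_RGB2HSV)[v,u].astype(float)
print('disc hsv',cv2.cvtColor(p,cv2.COLOR_RGB2HSV)[200:215:7,255:270:7].reshape(-1,3))
np.savez('w1.npz',P=P,col=col,uv=np.c_[u,v])
for q in ['pepper_mill','salt_shaker','old_jar']:
    f=finder.cut_out(n,q)[0]; P=cloud(n,d,s,f['region'])
    for a,b in [(.02,.08),(.08,.095),(.095,.112),(.112,.125),(.125,.15),(.15,.17)]:
        T=P[(P[:,2]>a)&(P[:,2]<b)]
        if len(T)>20: print(q,a,len(T),((T.min(0)+T.max(0))/2).round(4),(T.max(0)-T.min(0)).round(3),cv2.minEnclosingCircle((T[:,:2]*1000).astype(np.float32)))
E
```

```text
plank z [0.0112 0.0128 0.0188]
((544.824951171875, 175.22543334960938), (110.66481018066406, 305.95220947265625), 86.11563873291016)
disc hsv [[ 17 121 237]
 [ 17 124 222]
 [ 17 125 215]
 [ 17 125 216]
 [ 17 120 227]
 [ 17 127 218]
 [ 16 126 207]
 [ 17 124 223]
 [ 16 125 226]]
pepper_mill 0.125 1105 [0.4333 0.181  0.1412] [0.048 0.048 0.018] ((434.2931213378906, 180.45004272460938), 24.794511795043945)
pepper_mill 0.15 291 [0.4344 0.1805 0.1565] [0.028 0.026 0.013] ((434.41162109375, 180.11221313476562), 14.314332962036133)
salt_shaker 0.02 519 [0.6528 0.167  0.0505] [0.027 0.061 0.059] ((665.6028442382812, 166.96466064453125), 30.498214721679688)
salt_shaker 0.08 197 [0.649  0.1684 0.0875] [0.016 0.05  0.015] ((655.022705078125, 168.40853881835938), 25.318592071533203)
salt_shaker 0.095 24 [0.6444 0.1693 0.1007] [0.007 0.023 0.011] ((647.1817626953125, 169.26976013183594), 11.433137893676758)
salt_shaker 0.112 319 [0.6885 0.1672 0.1158] [0.023 0.052 0.004] ((681.8157958984375, 167.17669677734375), 26.15806007385254)
old_jar 0.02 518 [0.6523 0.1677 0.0505] [0.026 0.06  0.059] ((663.1036376953125, 167.6729278564453), 29.85394287109375)
old_jar 0.08 197 [0.649  0.1684 0.0875] [0.016 0.05  0.015] ((655.0228271484375, 168.408447265625), 25.318584442138672)
old_jar 0.095 24 [0.6444 0.1693 0.1007] [0.007 0.023 0.011] ((647.181884765625, 169.2696533203125), 11.433130264282227)
old_jar 0.112 318 [0.6885 0.1664 0.1158] [0.023 0.051 0.004] ((681.0302124023438, 166.4760284423828), 25.449777603149414)
```

The wrist view shows the mill (264,108), shaker (264,165), empty third disc (261,200), old jar (262,265) and garlic (158,158). Only the shaker region needs care. I'll fit the empty disc and the two edges.

```bash
python3 - <<'E'
import numpy as np,cv2
z=np.load('w1.npz'); P,col,uv=z['P'],z['col'],z['uv']
hsv=cv2.cvtColor(col.astype(np.uint8)[None],cv2.COLOR_RGB2HSV)[0].astype(int)
k=(np.hypot(P[:,0]-.590,P[:,1]-.172)<.045)&(hsv[:,2]>170)&(P[:,2]<.025)
Q=P[k]; print(k.sum(),Q.mean(0),np.percentile(Q,[1,99],axis=0).round(4))
print(cv2.fitEllipse(cv2.convexHull((Q[:,:2]*1000).astype(np.float32))))
# side edges of the plank
s=(P[:,2]<.026)&(P[:,2]>.006)&(col[:,0]>col[:,2]*1.3)&(P[:,0]>.41)&(P[:,0]<.64)&(abs(P[:,1]-.175)<.08)
L=[];R=[];X=[]
for x in np.arange(.41,.64,.01):
    y=P[s&(abs(P[:,0]-x)<.005),1]
    if len(y)>20: X.append(x);L.append(y.max());R.append(y.min())
for e in (L,R):
    c=np.polyfit(X,e,1); print(np.degrees(np.arctan(c[0])), np.polyval(c,[.434,.512,.590,.668]).round(4))
# shaker cap
k=(P[:,2]>.09)&(np.hypot(P[:,0]-.512,P[:,1]-.177)<.035); Q=P[k]; print('cap',k.sum(),((Q.min(0)+Q.max(0))/2).round(4),(Q.max(0)-Q.min(0)).round(4))
E
```

```text
1050 [0.59023015 0.17183569 0.01272722] [[0.5606 0.1406 0.0108]
 [0.6195 0.2033 0.0148]]
((591.4443969726562, 171.9671630859375), (65.9703369140625, 69.75454711914062), 87.54444122314453)
-3.993810102653052 [0.2375 0.2321 0.2266 0.2212]
-3.8020600203260666 [0.128  0.1228 0.1177 0.1125]
cap 2634 [0.5044 0.1877 0.261 ] [0.0547 0.0484 0.342 ]
```

Stand yaw is about -3.8°. The discs come out at front (0.435,0.182), second (0.513,0.177), third (0.5905,0.172) and back (0.668,0.167), which matches the things' positions. I'll pick the mill by its head.

```bash
python3 -m handwheel '[[0,-4,0.8,0,-0.7],[0,-6.6,1.4,0,-0.7],[0,-6.6,1.4,-5,-0.7],[0,-6.6,1.4,-9.5,-0.7],[0,-6.6,1.4,-13.5,-0.7],[0,-6.6,1.4,-17,-0.7],[0,-6.6,1.4,-19.8,-0.7],[0,-6.6,1.4,-19.8,-0.7]]' 15; python3 -m handwheel '[[0,0,0,0,0],[0.6,0,0,0,0],[0.6,0,0,0,0],[0.6,0,0,0,0],[0.6,0,0,0,0],[0.6,0,0,0,0],[0.6,0,0,0,0]]'
python3 - <<'E'
from h import *
p,d,s=cap('wrist','w2.png')
p,d,s=cap('top')
P=cloud('top',d,s,finder.cut_out('top','chopping_board')[0]['region']); print('board',cv2.minAreaRect((P[:,:2]*1000).astype(np.float32)))
P=cloud('scene',cap('scene')[1],s,finder.cut_out('scene','chopping_board')[0]['region']); print('board',cv2.minAreaRect((P[:,:2]*1000).astype(np.float32)))
E
```

```text
time_s: 4.78
tcp_pos: [0.4332, 0.1808, 0.117]
eef_rot: [-179.8, -0.2, 176.2]
contact_force: [0.2, -0.2, 0.2]
gripper_width: 0.0876
gripper_force: 0.0
time_s: 5.65
tcp_pos: [0.4343, 0.1817, 0.1187]
eef_rot: [-180.0, 0.0, 176.2]
contact_force: [0.6, -0.3, 1.8]
gripper_width: 0.0477
gripper_force: 15.0
board ((541.2432250976562, -165.4962158203125), (164.5718536376953, 250.9818878173828), 69.66181182861328)Traceback (most recent call last):
  File "<stdin>", line 5, in <module>
IndexError: list index out of range
```

```bash
python3 -m handwheel '[[0.6,0,0,2,0],[0.6,0,0,5,0],[0.6,0,0,9,0],[0.6,1,-3,11,0],[0.6,2,-7,11,0],[0.6,3,-11,11,0],[0.6,3.5,-15,11,0],[0.6,4,-19,11,0]]' 20; python3 -m handwheel '[[0.6,1,-4,0,0],[0.6,1.5,-8,0,0],[0.6,1.9,-11.5,0,0],[0.6,1.9,-13.8,0,0],[0.6,1.9,-13.8,-2,0],[0.6,1.9,-13.8,-5,0],[0.6,1.9,-13.8,-8,0],[0.6,1.9,-13.8,-10,0]]'; python3 -m handwheel '[[0.6,0,0,-0.5,0],[0.6,0,0,-0.9,0],[0.6,0,0,-0.9,0]]'
```

```text
time_s: 6.9
tcp_pos: [0.4741, -0.0093, 0.2281]
eef_rot: [180.0, -0.0, 176.2]
contact_force: [0.5, 0.0, -1.8]
gripper_width: 0.0475
gripper_force: 20.0
time_s: 7.9
tcp_pos: [0.4924, -0.146, 0.1267]
eef_rot: [180.0, -0.1, 176.2]
contact_force: [-0.6, -0.5, -0.8]
gripper_width: 0.0472
gripper_force: 20.0
time_s: 8.28
tcp_pos: [0.4938, -0.1462, 0.1201]
eef_rot: [180.0, 0.1, 176.2]
contact_force: [0.1, -0.4, -1.0]
gripper_width: 0.0473
gripper_force: 20.0
```

View pics/w2.png

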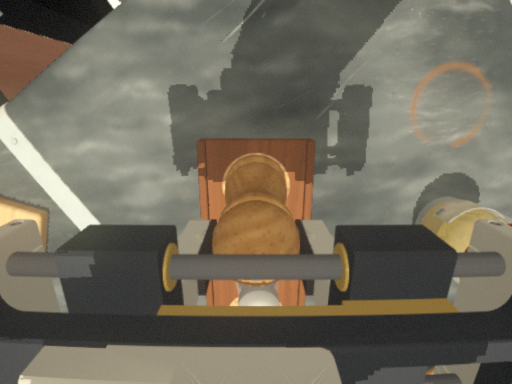

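The wrist picture shows the mill's head (256,240) centred between the fingers. I'll lower it until it bears on the board, release, and lift.

```bash
python3 -m handwheel '[[0.6,0,0,-0.1,0],[0.6,0,0,-0.1,0],[0.6,0,0,-0.1,0]]'; 
```

```text
time_s: 8.65
tcp_pos: [0.4942, -0.1463, 0.1195]
eef_rot: [-180.0, 0.1, 176.2]
contact_force: [0.8, -0.0, 6.2]
gripper_width: 0.0473
gripper_force: 20.0
```

```bash
python3 -m handwheel '[[0.3,0,0,0,0],[0,0,0,0,0],[0,0,0,0,0],[0,0,0,0,0],[0,0,0,3,0],[0,0,0,7,0],[0,0,0,10,0]]'; python3 -m handwheel '[[0,0.5,5,0,0],[0,1,10,0,0],[0,1,15,0,0],[0,1.4,20,0,0],[0,1.9,25,0,0],[0,1.9,30,0,0],[0,1.9,32.3,0,0],[0,1.9,32.3,0,0]]'; python3 -m handwheel '[[0,0,0,0,0]]'
python3 - <<'E'
from h import *
for n in ['wrist','top','scene']:
    p,d,s=cap(n,n+'3.png'); print(s['tcp_pos'])
    for q in ['pepper_mill','salt_shaker','chopping_board']:
        for f in finder.cut_out(n,q)[:2]:
            P=cloud(n,d,s,f['region'])
            if len(P): 
                top=P[P[:,2]>np.percentile(P[:,2],98)-.008]
                print(n,q,round(f['p'],2),f['pixel'],len(P),'lo',np.percentile(P,2,0).round(3),'hi',np.percentile(P,98,0).round(3),'topc',((top.min(0)+top.max(0))/2).round(3))
E
```

```text
time_s: 9.52
tcp_pos: [0.4935, -0.1462, 0.2201]
eef_rot: [-180.0, 0.1, 176.2]
contact_force: [0.4, 0.1, -0.2]
gripper_width: 0.0876
gripper_force: 0.0
time_s: 10.52
tcp_pos: [0.5121, 0.178, 0.2182]
eef_rot: [-180.0, -0.0, 176.3]
contact_force: [0.0, -1.5, -0.1]
gripper_width: 0.0875
gripper_force: 0.0
time_s: 10.65
tcp_pos: [0.5121, 0.1761, 0.2184]
eef_rot: [-180.0, -0.0, 176.2]
contact_force: [0.5, -0.5, 1.3]
gripper_width: 0.0875
gripper_force: 0.0
[0.5120874  0.17610321 0.21837867]
wrist pepper_mill 0.78 [15.3, 166.9] 1456 lo [ 0.467 -0.142  0.018] hi [ 0.518 -0.117  0.067] topc [ 0.499 -0.131  0.064]
wrist salt_shaker 0.74 [256.5, 172.2] 1208 lo [0.496 0.16  0.042] hi [0.527 0.195 0.102] topc [0.515 0.179 0.098]
wrist chopping_board 0.66 [45.6, 166.6] 7409 lo [ 0.424 -0.189  0.004] hi [ 0.578 -0.051  0.015] topc [ 0.499 -0.048  0.149]
[0.51235008 0.17586799 0.21868929]
top pepper_mill 0.64 [300.1, 215.6] 333 lo [ 0.466 -0.171  0.014] hi [ 0.513 -0.12   0.163] topc [ 0.49  -0.149  0.162]
top chopping_board 0.78 [304.6, 194.0] 2811 lo [ 0.42  -0.261  0.009] hi [ 0.658 -0.069  0.021] topc [ 0.539 -0.164  0.019]
[0.51236683 0.17638538 0.21866401]
scene pepper_mill 0.82 [309.3, 161.6] 739 lo [ 0.464 -0.156  0.02 ] hi [ 0.508 -0.117  0.154] topc [ 0.489 -0.144  0.155]
scene salt_shaker 0.77 [238.2, 242.9] 424 lo [0.493 0.168 0.013] hi [0.526 0.2   0.102] topc [0.511 0.181 0.1  ]
scene salt_shaker 0.58 [198.8, 312.9] 1220 lo [0.457 0.352 0.006] hi [0.523 0.416 0.094] topc [0.492 0.382 0.091]
scene chopping_board 0.8 [297.7, 177.3] 2008 lo [ 0.411 -0.251  0.006] hi [ 0.601 -0.054  0.017] topc [ 0.508 -0.157  0.015]
```

View pics/scene3.png

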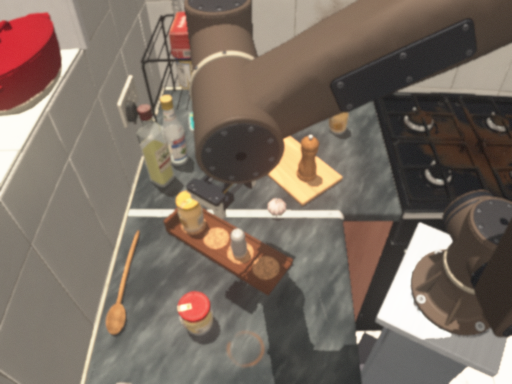

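The scene picture shows the mill standing on the board (309,162) and the shaker alone on the second disc (239,243). Now for the shaker.

```bash
python3 -m handwheel '[[0,0.1,0.1,-4,0],[0,0.1,0.1,-8,0],[0,0.1,0.1,-12,0],[0,0.1,0.1,-15,0],[0,0.1,0.1,-16.5,0],[0,0.1,0.1,-16.5,0],[0,0.1,0.1,-16.5,0]]' 12; python3 -m handwheel '[[0.7,0,0,0,0],[0.7,0,0,0,0],[0.7,0,0,0,0],[0.7,0,0,0,0],[0.7,0,0,0,0],[0.7,0,0,0,0]]'
python3 - <<'E'
from h import *
for n in ['top','scene']:
    p,d,s=cap(n); P=cloud(n,d,s,np.ones(d.shape,bool))
    for z0 in (.1,.14,.2):
        for (a,b,c,e) in [(.6,.85,-.05,.3),(.4,.8,-.6,-.28)]:
            Q=P[(P[:,2]>z0)&(P[:,2]<z0+.06)&(P[:,0]>a)&(P[:,0]<b)&(P[:,1]>c)&(P[:,1]<e)]
            g={}
            for q in np.floor(Q[:,:2]/.03).astype(int): g[tuple(q)]=g.get(tuple(q),0)+1
            print(n,z0,[(round(k[0]*.03+.015,3),round(k[1]*.03+.015,3),v) for k,v in sorted(g.items()) if v>8])
E
```

```text
time_s: 12.12
tcp_pos: [0.5141, 0.1783, 0.0547]
eef_rot: [179.9, 0.1, 176.2]
contact_force: [0.2, 0.4, 0.1]
gripper_width: 0.0878
gripper_force: 0.0
time_s: 12.88
tcp_pos: [0.5133, 0.1778, 0.0535]
eef_rot: [-180.0, -0.0, 176.2]
contact_force: [0.0, 0.1, 0.0]
gripper_width: 0.0386
gripper_force: 11.8
top 0.1 [(np.float64(0.645), np.float64(0.135), 17), (np.float64(0.645), np.float64(0.165), 66), (np.float64(0.645), np.float64(0.195), 12), (np.float64(0.675), np.float64(0.135), 34), (np.float64(0.675), np.float64(0.165), 88), (np.float64(0.675), np.float64(0.195), 32), (np.float64(0.705), np.float64(0.165), 17), (np.float64(0.825), np.float64(-0.015), 14), (np.float64(0.825), np.float64(0.045), 45), (np.float64(0.825), np.float64(0.075), 63), (np.float64(0.825), np.float64(0.105), 14), (np.float64(0.825), np.float64(0.285), 77), (np.float64(0.855), np.float64(-0.045), 23), (np.float64(0.855), np.float64(-0.015), 62), (np.float64(0.855), np.float64(0.255), 41)]
top 0.1 [(np.float64(0.465), np.float64(-0.405), 9), (np.float64(0.495), np.float64(-0.405), 78), (np.float64(0.495), np.float6
[... 3960 characters left out ...]

scene 0.2 [(np.float64(0.825), np.float64(0.075), 22), (np.float64(0.825), np.float64(0.285), 157), (np.float64(0.855), np.float64(0.075), 161), (np.float64(0.855), np.float64(0.255), 89)]
scene 0.2 [(np.float64(0.615), np.float64(-0.585), 35), (np.float64(0.645), np.float64(-0.585), 166), (np.float64(0.675), np.float64(-0.585), 93), (np.float64(0.675), np.float64(-0.555), 80), (np.float64(0.705), np.float64(-0.555), 169), (np.float64(0.735), np.float64(-0.555), 49), (np.float64(0.735), np.float64(-0.525), 117), (np.float64(0.765), np.float64(-0.525), 159), (np.float64(0.765), np.float64(-0.495), 11), (np.float64(0.795), np.float64(-0.525), 11), (np.float64(0.795), np.float64(-0.495), 100)]
```

The bottles stand beyond x=0.81, so there is clearance. I'll lift the shaker slightly and check the grasp.

```bash
python3 -m handwheel '[[0.7,0,0,1,0],[0.7,0,0,3,0],[0.7,0,0,3,0]]'; python3 - <<'E'
from h import *
p,d,s=cap('wrist','w4.png'); p,d,s=cap('scene'); cv2.imwrite('pics/s4.png',cv2.resize(p[180:300,170:330,::-1],(640,480)))
E
```

```text
time_s: 13.35
tcp_pos: [0.5143, 0.1786, 0.0854]
eef_rot: [179.9, 0.1, 176.2]
contact_force: [0.5, 0.2, -1.9]
gripper_width: 0.0383
gripper_force: 11.8
```

View pics/w4.png

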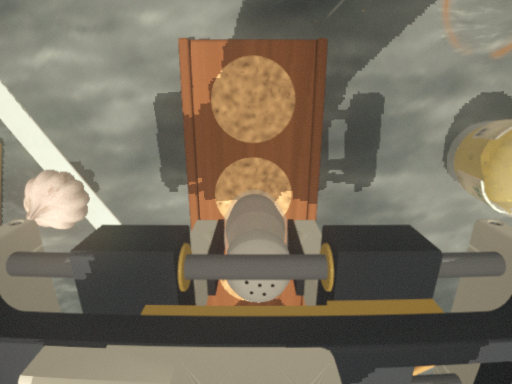

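View pics/s4.png

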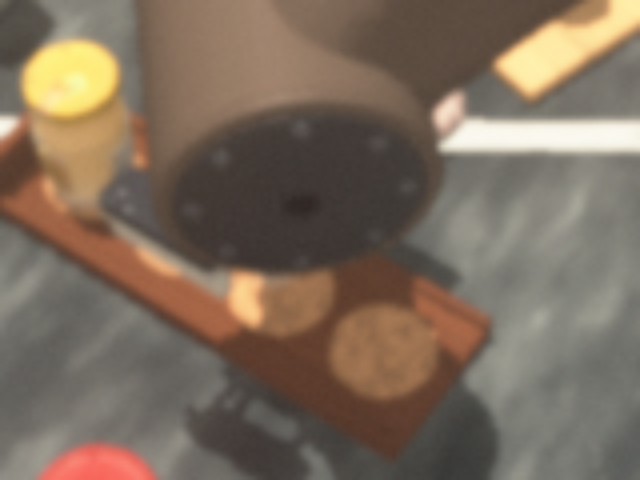

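The wrist picture shows the shaker held centred between the pads (cap at 260,285) with its disc empty below; it is upright. I'll carry it to the board.

```bash
python3 -m handwheel '[[0.7,0,0,3,0],[0.7,0,0,7,0],[0.7,1,-3,10,0],[0.7,2,-7,10,0],[0.7,3,-11,10,0],[0.7,4,-15,10,0],[0.7,5,-19,10,0],[0.7,6,-23,10,0]]' 18; python3 -m handwheel '[[0.7,0.7,-4,0,0],[0.7,1.4,-8,0,0],[0.7,1.4,-11,0,0],[0.7,1.4,-12.8,0,0],[0.7,1.4,-12.8,-3,0],[0.7,1.4,-12.8,-7,0],[0.7,1.4,-12.8,-10.5,0],[0.7,1.4,-12.8,-12.3,0]]'; python3 -m handwheel '[[0.7,0,0,-0.3,0],[0.7,0,0,-0.6,0],[0.7,0,0,-0.6,0]]'
```

```text
time_s: 14.45
tcp_pos: [0.573, -0.0535, 0.1827]
eef_rot: [-180.0, -0.1, 176.2]
contact_force: [0.8, 1.8, -2.0]
gripper_width: 0.038
gripper_force: 17.7
time_s: 15.45
tcp_pos: [0.5858, -0.1797, 0.058]
eef_rot: [180.0, -0.2, 176.2]
contact_force: [-0.2, -0.0, -0.2]
gripper_width: 0.0379
gripper_force: 17.7
time_s: 15.82
tcp_pos: [0.5878, -0.1801, 0.0553]
eef_rot: [180.0, 0.1, 176.2]
contact_force: [0.2, -0.4, -0.5]
gripper_width: 0.038
gripper_force: 17.7
```

```bash
python3 -m handwheel '[[0.7,0,0,-0.1,0],[0.7,0,0,-0.1,0],[0.7,0,0,-0.1,0]]'
```

```text
time_s: 16.2
tcp_pos: [0.5879, -0.1802, 0.0544]
eef_rot: [-180.0, 0.1, 176.2]
contact_force: [-0.2, 0.7, 4.9]
gripper_width: 0.038
gripper_force: 18.1
```

```bash
python3 -m handwheel '[[0.4,0,0,0,0],[0,0,0,0,0],[0,0,0,0,0],[0,0,0,0,0],[0,0,0,4,0],[0,0,0,9,0],[0,0,0,14,0],[0,0,0,17,0]]'; python3 -m handwheel '[[0,1,5,0,0],[0,2,10,0,0],[0,3,15,0,0],[0,3.4,20,0,0],[0,3.9,25,0,0],[0,4,30,0,0],[0,4,34.7,0,0],[0,4,34.7,0,0]]'; python3 -m handwheel '[[0,0,0,0,0]]'
cat >> h.py <<'E'
def rep(n,qs,save=None,k=1):
    p,d,s=cap(n,save); print(n,np.round(s['tcp_pos'],4),np.round(s['eef_rot'][2],1))
    for q in qs:
        for f in finder.cut_out(n,q)[:k]:
            P=cloud(n,d,s,f['region'])
            if len(P):
                top=P[P[:,2]>np.percentile(P[:,2],98)-.008]
                print(' ',q,round(f['p'],2),np.round(f['pixel']),len(P),'lo',np.percentile(P,2,0).round(3),'hi',np.percentile(P,98,0).round(3),'topc',((top.min(0)+top.max(0))/2).round(4))
    return p,d,s
E
python3 - <<'E'
from h import *
rep('wrist',['old_jar','spice_stand'],'w5.png')
rep('top',['pepper_mill','salt_shaker','new_jar','old_jar'],k=2)
rep('scene',['pepper_mill','salt_shaker','new_jar','old_jar'],'s5.png',k=2)
E
```

```text
time_s: 17.2
tcp_pos: [0.588, -0.1803, 0.2265]
eef_rot: [-180.0, 0.2, 176.2]
contact_force: [-0.3, -0.2, -1.0]
gripper_width: 0.0878
gripper_force: 0.0
time_s: 18.2
tcp_pos: [0.627, 0.1699, 0.2229]
eef_rot: [-180.0, -0.0, 176.4]
contact_force: [-0.2, -0.8, 0.2]
gripper_width: 0.0872
gripper_force: 0.0
time_s: 18.32
tcp_pos: [0.6271, 0.1669, 0.2233]
eef_rot: [-180.0, -0.0, 176.3]
contact_force: [0.4, 0.1, 1.0]
gripper_width: 0.0879
gripper_force: 0.0
wrist [0.6271 0.1669 0.2233] 176.3
  old_jar 0.91 [258. 212.] 3420 lo [0.64  0.14  0.033] hi [0.696 0.194 0.117] topc [0.6706 0.1675 0.1141]
  spice_stand 0.57 [259.  95.] 17740 lo [0.44  0.117 0.011] hi [0.711 0.229 0.037] topc [0.6832 0.163  0.0733]
top [0.6273 0.1658 0.2236] 176.1
  pepper_mill 0.59 [300. 211.] 317 lo [ 0.466 -0.172  0.019] hi [ 0.526 -0.122  0.162] topc [ 0.4843 -0.1491  0.1597]
  salt_shaker 0.52 [310. 184.] 120 lo [ 0.569 -0.194  0.05 ] hi [ 0.598 -0.163  0.106] topc [ 0.5855 -0.1804  0.1025]
  old_jar 0.39 [204. 168.] 65 lo [0.637 0.148 0.03 ] hi [0.644 0.18  0.116] topc [0.6401 0.1651 0.1151]
scene [0.6274 0.1662 0.2237] 176.2
  pepper_mill 0.69 [311. 162.] 754 lo [ 0.464 -0.155  0.016] hi [ 0.51  -0.117  0.154] topc [ 0.4891 -0.1421  0.1551]
  pepper_mill 0.52 [232. 252.] 4501 lo [0.392 0.122 0.006] hi [0.711 0.236 0.04 ] topc [0.7141 0.1955 0.0424]
  salt_shaker 0.77 [283. 150.] 334 lo [ 0.568 -0.19   0.014] hi [ 0.605 -0.157  0.104] topc [ 0.5872 -0.1743  0.1014]
  old_jar 0.89 [188. 208.] 826 lo [0.638 0.148 0.028] hi [0.691 0.199 0.119] topc [0.6582 0.1841 0.1694]
```

View pics/w5.png

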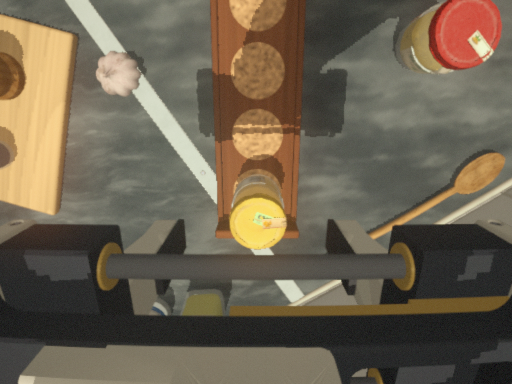

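The wrist picture shows the old jar (258,220) alone at the back, the three empty discs, and the mill and shaker on the board at the left. Grasp the old jar.

```bash
python3 -m handwheel '[[0,2,0,0,0],[0,4.1,0.05,0,0],[0,4.1,0.05,-4,0],[0,4.1,0.05,-8,0],[0,4.1,0.05,-12,0],[0,4.1,0.05,-15,0],[0,4.1,0.05,-15.8,0],[0,4.1,0.05,-15.8,0]]' 25; python3 -m handwheel '[[0,0,0,0,0],[0.5,0,0,0,0],[0.5,0,0,0,0],[0.5,0,0,0,0],[0.5,0,0,0,0],[0.5,0,0,0,0]]'
```

```text
time_s: 19.98
tcp_pos: [0.6685, 0.1674, 0.0658]
eef_rot: [-180.0, -0.0, 176.2]
contact_force: [0.4, -0.1, 0.6]
gripper_width: 0.0879
gripper_force: 0.0
time_s: 20.72
tcp_pos: [0.6684, 0.167, 0.0659]
eef_rot: [-180.0, 0.0, 176.2]
contact_force: [-0.3, -1.8, 3.5]
gripper_width: 0.0601
gripper_force: 25.0
```

```bash
python3 -m handwheel '[[0.5,0,0,1,0],[0.5,0,0,2.5,0],[0.5,-2,0.1,3,0],[0.5,-5,0.3,3,0],[0.5,-7.8,0.5,3,0],[0.5,-7.8,0.5,2,0],[0.5,-7.8,0.5,0.5,0],[0.5,-7.8,0.5,0.1,0]]' 30; python3 -m handwheel '[[0.5,0,0,-0.1,0],[0.5,0,0,-0.1,0],[0.5,0,0,-0.1,0]]'
```

```text
time_s: 21.72
tcp_pos: [0.5905, 0.1719, 0.0657]
eef_rot: [-179.9, -0.1, 176.2]
contact_force: [-7.3, -1.4, 20.6]
gripper_width: 0.0599
gripper_force: 30.0
time_s: 22.1
tcp_pos: [0.5907, 0.1719, 0.066]
eef_rot: [-180.0, -0.0, 176.2]
contact_force: [-4.0, -1.2, 5.5]
gripper_width: 0.06
gripper_force: 30.0
```

```bash
python3 -m handwheel '[[0.25,0,0,0,0],[0,0,0,0,0],[0,0,0,0,0],[0,0,0,0,0],[0,0,0,4,0],[0,0,0,8,0],[0,0,0,12,0],[0,0,0,15,0]]'; python3 -m handwheel '[[0,-1.5,0,0,0],[0,-3,0,0,0],[0,-3,0,0,0]]'
python3 - <<'E'
from h import *
p,d,s=rep('wrist',['old_jar','spice_stand'],'w6.png')
rep('top',['old_jar','new_jar'])
rep('scene',['pepper_mill','salt_shaker','new_jar','old_jar','red_lid_jar','garlic'],'s6.png',k=2)
E
```

```text
time_s: 23.1
tcp_pos: [0.5907, 0.1725, 0.2177]
eef_rot: [179.9, 0.1, 176.2]
contact_force: [0.7, 0.2, 0.3]
gripper_width: 0.0876
gripper_force: 0.0
time_s: 23.48
tcp_pos: [0.5586, 0.172, 0.2149]
eef_rot: [-180.0, -0.1, 176.3]
contact_force: [0.1, 0.1, -0.1]
gripper_width: 0.0875
gripper_force: 0.0
wrist [0.5586 0.172  0.2149] 176.3
  old_jar 0.82 [259. 208.] 3572 lo [0.562 0.146 0.038] hi [0.617 0.199 0.117] topc [0.5916 0.1734 0.1141]
  spice_stand 0.68 [256. 115.] 17210 lo [0.396 0.119 0.011] hi [0.714 0.232 0.048] topc [0.651  0.1629 0.0785]
top [0.5601 0.1723 0.215 ] 176.2
  old_jar 0.63 [203. 191.] 26 lo [0.559 0.159 0.048] hi [0.563 0.179 0.089] topc [0.5618 0.1688 0.0865]
  new_jar 0.65 [374. 210.] 405 lo [ 0.474 -0.421  0.021] hi [ 0.531 -0.365  0.109] topc [ 0.5047 -0.3951  0.1061]
scene [0.5604 0.1723 0.2151] 176.2
  pepper_mill 0.91 [309. 161.] 788 lo [ 0.464 -0.163  0.014] hi [ 0.519 -0.117  0.155] topc [ 0.4882 -0.1433  0.1567]
  salt_shaker 0.63 [283. 144.] 302 lo [ 0.568 -0.183  0.021] hi [ 0.602 -0.157  0.103] topc [ 0.5844 -0.1728  0.1007]
  new_jar 0.97 [342. 114.] 635 lo [ 0.473 -0.527  0.002] hi [ 0.531 -0.362  0.105] topc [ 0.5024 -0.3913  0.1025]
  old_jar 0.73 [216. 224.] 901 lo [0.559 0.148 0.023] hi [0.611 0.204 0.119] topc [0.5876 0.1732 0.116 ]
  red_lid_jar 0.63 [199. 313.] 1205 lo [0.457 0.353 0.013] hi [0.522 0.416 0.094] topc [0.4918 0.3819 0.0912]
  garlic 0.48 [277. 209.] 243 lo [ 0.478 -0.003  0.013] hi [0.521 0.034 0.047] topc [0.5009 0.0114 0.0458]
```

View pics/w6.png

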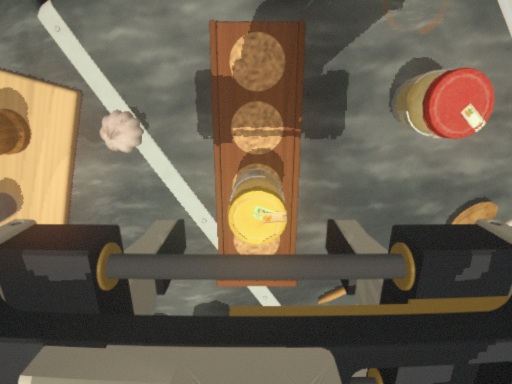

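The old jar stands centred on the third place (257,215), at about (0.5905,0.1725). Next the new jar.

```bash
python3 -m handwheel '[[0,0,-3,3,0],[0,0,-8,4,0],[0,0,-13,4,0],[0,-1,-18,4,0],[0,-2,-23,4,0],[0,-3,-28,4,0],[0,-4,-33,4,0],[0,-5,-38,4,0]]'; python3 -m handwheel '[[0,-0.5,-5,0,0],[0,-1,-10,0,0],[0,-2,-15,0,0],[0,-3,-18.5,0,0],[0,-3.5,-18.5,-2,0],[0,-3.5,-18.5,-4,0],[0,-3.5,-18.5,-4,0],[0,-3.5,-18.5,-4,0]]'
python3 - <<'E'
from h import *
p,d,s=rep('wrist',['new_jar'],'w7.png'); P=cloud('wrist',d,s,np.ones(d.shape,bool)); print(s['joints'].round(0))
Q=P[(P[:,2]>.03)&(P[:,2]<.13)&(P[:,0]>.4)&(P[:,0]<.62)&(P[:,1]>-.6)&(P[:,1]<-.43)]
print(len(Q), np.percentile(Q,[1,50,99],axis=0).round(3) if len(Q) else '')
E
```

```text
time_s: 25.12
tcp_pos: [0.5098, -0.2092, 0.2558]
eef_rot: [180.0, 0.0, 176.2]
contact_force: [0.5, 0.6, -0.0]
gripper_width: 0.0879
gripper_force: 0.0
time_s: 26.12
tcp_pos: [0.4758, -0.3929, 0.2164]
eef_rot: [-180.0, 0.0, 176.2]
contact_force: [0.4, 0.8, 0.2]
gripper_width: 0.0875
gripper_force: 0.0
wrist [ 0.4758 -0.3929  0.2164] 176.2
  new_jar 0.85 [257. 198.] 3196 lo [ 0.476 -0.421  0.023] hi [ 0.531 -0.368  0.103] topc [ 0.5054 -0.3951  0.0998]
[-21.  15.  -8.   0. -67. -72.]
425 [[ 0.541 -0.57   0.03 ]
 [ 0.556 -0.548  0.043]
 [ 0.62  -0.43   0.093]]
```

View pics/w7.png

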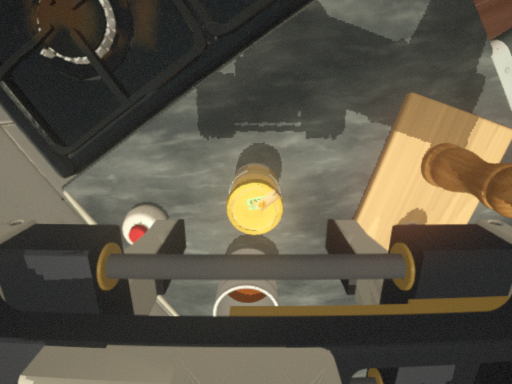

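The new jar is at (255,205), about (0.504,-0.3945). The mug and the white-red jar leave the fingers clear.

```bash
python3 -m handwheel '[[0,2,-0.1,0,0],[0,2.8,-0.15,0,0],[0,2.8,-0.15,-4,0],[0,2.8,-0.15,-8,0],[0,2.8,-0.15,-12,0],[0,2.8,-0.15,-15,0],[0,2.8,-0.15,-16.4,0],[0,2.8,-0.15,-16.4,0]]' 30; python3 -m handwheel '[[0,0,0,0,0],[0.5,0,0,0,0],[0.5,0,0,0,0],[0.5,0,0,0,0],[0.5,0,0,0,0],[0.5,0,0,0,0]]'; python3 -m handwheel '[[0.5,0,0,1,0],[0.5,0,0,4,0],[0.5,0,0,8,0],[0.5,0,0,12,0],[0.5,0,0,16,0],[0.5,0,0,20,0],[0.5,0,0,22,0],[0.5,0,0,22,0]]'; python3 -c "
from plant import get_state;s=get_state();print(s['tcp_pos'],s['contact_force'])"
```

```text
time_s: 27.22
tcp_pos: [0.5033, -0.3941, 0.0509]
eef_rot: [180.0, -0.1, 176.2]
contact_force: [-0.1, -0.4, 0.1]
gripper_width: 0.0877
gripper_force: 0.0
time_s: 27.98
tcp_pos: [0.5036, -0.3947, 0.0521]
eef_rot: [-180.0, 0.0, 176.2]
contact_force: [-1.4, -2.2, 3.9]
gripper_width: 0.06
gripper_force: 30.0
time_s: 28.98
tcp_pos: [0.5036, -0.394, 0.2729]
eef_rot: [-180.0, 0.1, 176.2]
contact_force: [0.4, -0.2, -4.1]
gripper_width: 0.0598
gripper_force: 30.0
[ 0.50363995 -0.39395818  0.27294709] [ 0.37077745 -0.24790707 -4.13610734]
```

```bash
python3 -m handwheel '[[0.5,1,3,0,0],[0.5,2,7,0,0],[0.5,3.5,12,0,0],[0.5,5,17,0,0],[0.5,6.5,22,0,0],[0.5,8,27,0,0],[0.5,9.5,32,0,0],[0.5,11,37,0,0]]'; python3 -m handwheel '[[0.5,1.5,5,0,0],[0.5,3,10,0,0],[0.5,4,14,0,0],[0.5,5,17,0,0],[0.5,5.45,19.1,0,0],[0.5,5.45,19.1,-3,0],[0.5,5.45,19.1,-6,0],[0.5,5.45,19.1,-6,0]]'; python3 - <<'E'
from h import *
p,d,s=rep('wrist',['spice_stand'],'w8.png'); print(s['joints'].round(0))
E
```

```text
time_s: 29.98
tcp_pos: [0.6124, -0.0223, 0.2695]
eef_rot: [-180.0, -0.2, 176.2]
contact_force: [1.0, -1.6, -3.0]
gripper_width: 0.0598
gripper_force: 30.0
time_s: 30.98
tcp_pos: [0.6656, 0.1659, 0.2079]
eef_rot: [-179.8, -0.4, 176.2]
contact_force: [1.0, -0.7, -3.0]
gripper_width: 0.0602
gripper_force: 30.0
wrist [0.6656 0.1659 0.2079] 176.2
  spice_stand 0.55 [257.  67.] 12899 lo [0.481 0.117 0.011] hi [0.69  0.227 0.019] topc [0.5953 0.1719 0.0911]
[  30.   22.    1.   -0.  -69. -124.]
```

View pics/w8.png

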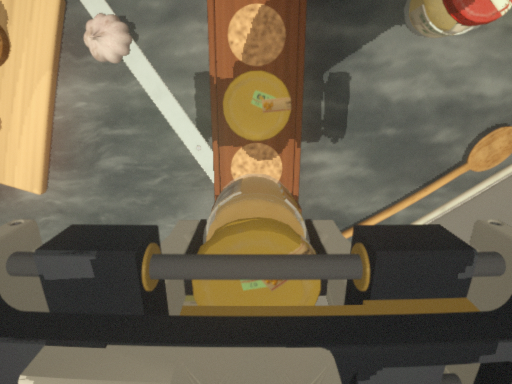

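The held jar (257,270) is lined up with the back disc, behind the old jar (257,105). I'll settle and lower it.

```bash
python3 -m handwheel '[[0.5,0,0,0,0],[0.5,0,0,0,0]]'; python3 -m handwheel '[[0.5,0,0,-3,0],[0.5,0,0,-6,0],[0.5,0,0,-9,0],[0.5,0,0,-11.5,0],[0.5,0,0,-13.5,0],[0.5,0,0,-14.2,0],[0.5,0,0,-14.4,0],[0.5,0,0,-14.4,0]]'
```

```text
time_s: 31.32
tcp_pos: [0.6683, 0.1669, 0.2129]
eef_rot: [179.9, 0.1, 176.2]
contact_force: [-0.4, 0.4, -3.6]
gripper_width: 0.0602
gripper_force: 30.0
time_s: 32.33
tcp_pos: [0.6684, 0.1671, 0.0686]
eef_rot: [180.0, 0.1, 176.2]
contact_force: [-0.1, -0.3, -2.9]
gripper_width: 0.06
gripper_force: 30.0
```

```bash
python3 -m handwheel '[[0.5,0,0,-0.15,0],[0.5,0,0,-0.25,0],[0.5,0,0,-0.25,0],[0.5,0,0,-0.25,0]]'
```

```text
time_s: 32.83
tcp_pos: [0.6683, 0.167, 0.0661]
eef_rot: [180.0, 0.1, 176.2]
contact_force: [-1.1, -0.1, 5.0]
gripper_width: 0.0601
gripper_force: 30.0
```

```bash
python3 -m handwheel '[[0.25,0,0,0,0],[0,0,0,0,0],[0,0,0,0,0],[0,0,0,0,0],[0,0,0,4,0],[0,0,0,8,0],[0,0,0,12,0],[0,0,0,16,0]]'; python3 -m handwheel '[[0,-2.5,0,0,0],[0,-5,0,0,0],[0,-5,0,0,0],[0,-5,0,0,0]]'; python3 - <<'E'
from h import *
p,d,s=rep('wrist',['new_jar','old_jar'],'w9.png',k=2)
P=cloud('wrist',d,s,np.ones(d.shape,bool))
for c in [(.5905,.172),(.668,.167)]:
    Q=P[(np.hypot(P[:,0]-c[0],P[:,1]-c[1])<.04)&(abs(P[:,2]-.116)<.006)]
    print(len(Q),cv2.minEnclosingCircle((Q[:,:2]*1000).astype(np.float32)),Q[:,2].std())
rep('scene',['salt_shaker','pepper_mill','new_jar','old_jar'],'s9.png',k=2)
E
```

```text
time_s: 33.83
tcp_pos: [0.6677, 0.1668, 0.2264]
eef_rot: [180.0, -0.0, 176.2]
contact_force: [0.2, 0.6, 0.6]
gripper_width: 0.0876
gripper_force: 0.0
time_s: 34.33
tcp_pos: [0.6182, 0.1669, 0.2253]
eef_rot: [180.0, 0.0, 176.2]
contact_force: [0.8, 0.5, -0.1]
gripper_width: 0.0873
gripper_force: 0.0
wrist [0.6182 0.1669 0.2253] 176.2
  new_jar 0.8 [259. 220.] 3216 lo [0.641 0.141 0.046] hi [0.695 0.194 0.117] topc [0.6695 0.1673 0.114 ]
  old_jar 0.65 [259. 151.] 3172 lo [0.563 0.146 0.064] hi [0.618 0.199 0.118] topc [0.5913 0.1726 0.1144]
2926 ((591.5656127929688, 172.47898864746094), 29.851037979125977) 0.0009930411758071872
2368 ((670.0386352539062, 167.22576904296875), 29.81153678894043) 0.0011042807313917876
scene [0.6183 0.1668 0.2247] 176.2
  salt_shaker 0.62 [280. 147.] 311 lo [ 0.568 -0.184  0.018] hi [ 0.601 -0.158  0.104] topc [ 0.5851 -0.176   0.1014]
  pepper_mill 0.79 [312. 161.] 732 lo [ 0.465 -0.154  0.019] hi [ 0.509 -0.118  0.154] topc [ 0.4881 -0.1405  0.1552]
  new_jar 0.74 [192. 209.] 832 lo [0.638 0.145 0.021] hi [0.692 0.199 0.119] topc [0.6533 0.1834 0.1701]
  old_jar 0.89 [213. 222.] 900 lo [0.559 0.151 0.025] hi [0.613 0.204 0.119] topc [0.5878 0.1747 0.116 ]
```

View pics/w9.png

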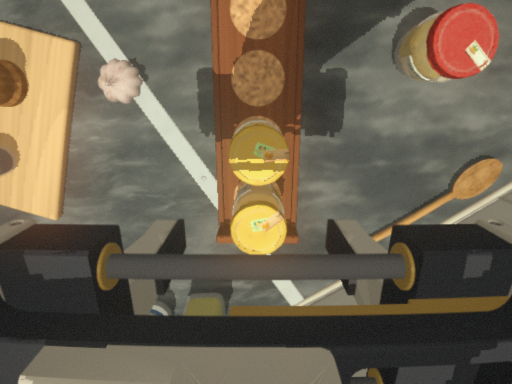

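Both jars stand centred: old (258,152), new (258,225). Now the shaker goes back.

```bash
python3 -m handwheel '[[0,-0.5,-5,0,0],[0,-1,-10,0,0],[0,-1.5,-15,0,0],[0,-2,-20,0,0],[0,-2.5,-25,0,0],[0,-3,-30,0,0],[0,-3,-34.7,0,0],[0,-3,-34.7,0,0]]' 18;  python3 -m handwheel '[[0,0,0,0,0],[0,0,0,-4,0],[0,0,0,-8,0],[0,0,0,-12,0],[0,0,0,-15,0],[0,0,0,-17,0],[0,0,0,-17,0],[0,0,0,-17,0]]'
```

```text
time_s: 35.72
tcp_pos: [0.5874, -0.1831, 0.2247]
eef_rot: [-180.0, -0.0, 176.0]
contact_force: [-0.3, 0.8, 0.3]
gripper_width: 0.0874
gripper_force: 0.0
time_s: 36.72
tcp_pos: [0.5887, -0.1795, 0.056]
eef_rot: [-180.0, 0.1, 176.3]
contact_force: [-0.4, -0.5, 0.0]
gripper_width: 0.0873
gripper_force: 0.0
```

```bash
python3 -m handwheel '[[0,0,0,-0.1,0],[0,0,0,-0.1,0],[0.7,0,0,-0.1,0],[0.7,0,0,-0.1,0],[0.7,0,0,-0.1,0],[0.7,0,0,-0.1,0],[0.7,0,0,-0.1,0],[0.7,0,0,-0.1,0]]'; python3 -m handwheel '[[0.7,0,0,1,0],[0.7,0,0,4,0],[0.7,0,0,8,0],[0.7,0,0,12,0],[0.7,0,0,15,0],[0.7,0,0,15,0],[0.7,0,0,15,0]]'
```

```text
time_s: 37.72
tcp_pos: [0.5877, -0.1802, 0.054]
eef_rot: [180.0, -0.0, 176.2]
contact_force: [0.1, 0.1, 0.1]
gripper_width: 0.0384
gripper_force: 17.8
time_s: 38.6
tcp_pos: [0.5873, -0.18, 0.2038]
eef_rot: [180.0, -0.0, 176.2]
contact_force: [-0.5, -0.2, -1.9]
gripper_width: 0.0382
gripper_force: 17.7
```

```bash
python3 -m handwheel '[[0.7,-1,3,0,0],[0.7,-2,7,0,0],[0.7,-3,11,0,0],[0.7,-4,15,0,0],[0.7,-5,19,0,0],[0.7,-6,23,0,0],[0.7,-7,27,0,0],[0.7,-7.4,31,0,0]]';  python3 -m handwheel '[[0.7,0,3,0,0],[0.7,0,4.8,0,0],[0.7,0,4.8,0,0],[0.7,0,4.8,-4,0],[0.7,0,4.8,-8,0],[0.7,0,4.8,-11,0],[0.7,0,4.8,-13.5,0],[0.7,0,4.8,-14.5,0]]'; python3 -m handwheel '[[0.7,0,0,0,0],[0.7,0,0,0,0]]'
```

```text
time_s: 39.6
tcp_pos: [0.5125, 0.1307, 0.203]
eef_rot: [-179.9, -0.1, 176.2]
contact_force: [1.3, -0.0, -0.6]
gripper_width: 0.0383
gripper_force: 17.7
time_s: 40.6
tcp_pos: [0.513, 0.1762, 0.0574]
eef_rot: [-179.9, -0.1, 176.1]
contact_force: [0.8, 0.2, 0.1]
gripper_width: 0.0382
gripper_force: 17.7
time_s: 40.85
tcp_pos: [0.5145, 0.178, 0.0601]
eef_rot: [179.9, 0.1, 176.2]
contact_force: [-1.0, 0.6, -0.9]
gripper_width: 0.0379
gripper_force: 17.7
```

```bash
python3 -m handwheel '[[0.7,-0.05,0,-0.3,0],[0.7,-0.05,0,-0.55,0],[0.7,-0.05,0,-0.55,0],[0.7,-0.05,0,-0.55,0]]'
```

```text
time_s: 41.35
tcp_pos: [0.5133, 0.1779, 0.0536]
eef_rot: [180.0, 0.0, 176.2]
contact_force: [0.0, -0.5, -0.7]
gripper_width: 0.0384
gripper_force: 17.7
```

```bash
python3 -m handwheel '[[0.7,0,0,-0.1,0],[0.7,0,0,-0.1,0],[0.7,0,0,-0.1,0]]'
```

```text
time_s: 41.72
tcp_pos: [0.5135, 0.1779, 0.0529]
eef_rot: [180.0, 0.0, 176.2]
contact_force: [-1.2, -0.5, 3.5]
gripper_width: 0.0381
gripper_force: 18.1
```

```bash
python3 -m handwheel '[[0.4,0,0,0,0],[0,0,0,0,0],[0,0,0,0,0],[0,0,0,0,0],[0,0,0,4,0],[0,0,0,9,0],[0,0,0,14,0],[0,0,0,17,0]]'; python3 -m handwheel '[[0,-0.5,-5,2,0],[0,-1,-10,2,0],[0,-1.4,-15,2,0],[0,-1.9,-20,2,0],[0,-1.9,-25,2,0],[0,-1.9,-30,2,0],[0,-1.9,-32.4,2,0],[0,-1.9,-32.4,2,0]]' 20; python3 - <<'E'
from h import *
rep('wrist',['pepper_mill'])
rep('top',['salt_shaker']); rep('scene',['salt_shaker','pepper_mill'],'s10.png')
E
```

```text
time_s: 42.72
tcp_pos: [0.5139, 0.1781, 0.2254]
eef_rot: [179.9, 0.1, 176.2]
contact_force: [0.6, 0.5, -0.0]
gripper_width: 0.0873
gripper_force: 0.0
time_s: 43.72
tcp_pos: [0.4939, -0.1476, 0.2423]
eef_rot: [-180.0, -0.0, 176.1]
contact_force: [0.2, 0.0, 0.5]
gripper_width: 0.0875
gripper_force: 0.0
wrist [ 0.4939 -0.1476  0.2423] 176.1
  pepper_mill 0.76 [256. 176.] 2708 lo [ 0.467 -0.169  0.026] hi [ 0.511 -0.123  0.163] topc [ 0.4919 -0.1476  0.1604]
top [ 0.4941 -0.1461  0.2424] 176.2
scene [ 0.4943 -0.1455  0.2425] 176.3
  salt_shaker 0.21 [200. 315.] 1209 lo [0.457 0.354 0.01 ] hi [0.523 0.416 0.094] topc [0.4926 0.3828 0.091 ]
  pepper_mill 0.58 [308. 160.] 757 lo [ 0.465 -0.184  0.015] hi [ 0.514 -0.117  0.155] topc [ 0.4887 -0.1429  0.1558]
```

View pics/s10.png

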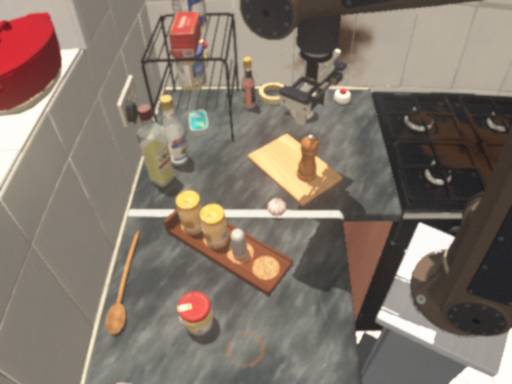

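The shaker is back on the second disc (238,243), at the same pixel as at the start, with both jars behind it. Now the mill.

```bash
python3 -m handwheel '[[0,0,-0.05,0,0],[0,0,-0.05,-4,0],[0,0,-0.05,-8,0],[0,0,-0.05,-11,0],[0,0,-0.05,-12.2,0],[0,0,-0.05,-12.2,0],[0,0,-0.05,-12.2,0]]'; python3 -m handwheel '[[0.6,0,0,0,0],[0.6,0,0,0,0],[0.6,0,0,0,0],[0.6,0,0,0,0],[0.6,0,0,0,0],[0.6,0,0,0,0]]';python3 -m handwheel '[[0.6,0,0,1,0],[0.6,0,0,4,0],[0.6,0,0,8,0],[0.6,0,0,11,0],[0.6,0,0,11,0],[0.6,0,0,11,0]]'
```

```text
time_s: 44.95
tcp_pos: [0.4952, -0.1467, 0.1218]
eef_rot: [-180.0, 0.1, 176.2]
contact_force: [-0.6, -1.0, 0.0]
gripper_width: 0.0877
gripper_force: 0.0
time_s: 45.7
tcp_pos: [0.4944, -0.1468, 0.1206]
eef_rot: [-180.0, 0.0, 176.2]
contact_force: [-0.3, -0.7, 1.4]
gripper_width: 0.0473
gripper_force: 20.0
time_s: 46.45
tcp_pos: [0.4938, -0.1465, 0.2302]
eef_rot: [180.0, -0.0, 176.2]
contact_force: [-0.7, 0.3, -2.1]
gripper_width: 0.0472
gripper_force: 20.0
```

```bash
python3 -m handwheel '[[0.6,-1,3,0,0],[0.6,-2,7,0,0],[0.6,-3,11,0,0],[0.6,-4,15,0,0],[0.6,-5,19,0,0],[0.6,-5.5,23,0,0],[0.6,-6,27,0,0],[0.6,-6,30,0,0]]';  python3 -m handwheel '[[0.6,0,2.8,0,0],[0.6,0,2.8,0,0],[0.6,0,2.8,-3,0],[0.6,0,2.8,-6,0],[0.6,0,2.8,-8.5,0],[0.6,0,2.8,-10.2,0],[0.6,0,2.8,-10.5,0],[0.6,0,2.8,-10.5,0]]'; python3 -m handwheel '[[0.6,0,0,-0.3,0],[0.6,0,0,-0.45,0],[0.6,0,0,-0.45,0],[0.6,0,0,-0.45,0]]'
```

```text
time_s: 47.45
tcp_pos: [0.4333, 0.1544, 0.2295]
eef_rot: [-179.9, -0.1, 176.3]
contact_force: [-0.3, -1.0, -1.3]
gripper_width: 0.0468
gripper_force: 20.0
time_s: 48.45
tcp_pos: [0.4343, 0.1809, 0.1256]
eef_rot: [-180.0, -0.0, 176.2]
contact_force: [1.3, -0.6, -1.7]
gripper_width: 0.0474
gripper_force: 20.0
time_s: 48.95
tcp_pos: [0.4344, 0.1814, 0.1212]
eef_rot: [180.0, 0.0, 176.2]
contact_force: [-0.7, -0.4, -1.7]
gripper_width: 0.0472
gripper_force: 20.0
```

```bash
python3 -m handwheel '[[0.6,0,0,-0.1,0],[0.6,0,0,-0.15,0],[0.6,0,0,-0.15,0],[0.6,0,0,-0.15,0]]'
```

```text
time_s: 49.45
tcp_pos: [0.4344, 0.1814, 0.1196]
eef_rot: [180.0, 0.0, 176.2]
contact_force: [-1.1, -0.8, -1.0]
gripper_width: 0.0472
gripper_force: 20.0
```

```bash
python3 -m handwheel '[[0.6,0,0,-0.08,0],[0.6,0,0,-0.08,0],[0.6,0,0,-0.08,0]]'
```

```text
time_s: 49.82
tcp_pos: [0.4349, 0.1814, 0.1195]
eef_rot: [180.0, 0.1, 176.2]
contact_force: [-0.1, -2.0, 4.9]
gripper_width: 0.0472
gripper_force: 20.0
```

```bash
python3 -m handwheel '[[0.3,0,0,0,0],[0,0,0,0,0],[0,0,0,0,0],[0,0,0,0,0],[0,0,0,3,0],[0,0,0,8,0],[0,0,0,13,0],[0,0,0,13,0]]'; python3 -m handwheel '[[0,2,-5,0,0],[0,4,-10,0,0],[0,5,-15,0,0],[0,6,-20,0,0],[0,6,-25,0,0],[0,6,-30,0,0],[0,6,-30,0,0],[0,6,-30,0,0]]'; python3 - <<'E'
from h import *
Q=['pepper_mill','salt_shaker','old_jar','red_lid_jar','garlic']
rep('scene',Q,'s11.png'); rep('top',Q); print(get_state()['time_s'])
E
```

```text
time_s: 50.82
tcp_pos: [0.4361, 0.1826, 0.2528]
eef_rot: [179.7, 0.3, 176.2]
contact_force: [0.5, -0.1, -0.1]
gripper_width: 0.0877
gripper_force: 0.0
time_s: 51.82
tcp_pos: [0.494, -0.1187, 0.2481]
eef_rot: [180.0, -0.1, 176.1]
contact_force: [0.0, -0.8, -0.8]
gripper_width: 0.0874
gripper_force: 0.0
scene [ 0.494  -0.1187  0.2481] 176.1
  pepper_mill 0.65 [267. 255.] 935 lo [0.405 0.167 0.021] hi [0.449 0.209 0.16 ] topc [0.4315 0.1851 0.158 ]
  salt_shaker 0.98 [236. 244.] 387 lo [0.493 0.172 0.019] hi [0.524 0.2   0.102] topc [0.5116 0.183  0.0992]
  old_jar 0.6 [212. 224.] 969 lo [0.559 0.149 0.012] hi [0.627 0.204 0.119] topc [0.5891 0.1743 0.1159]
  red_lid_jar 0.58 [200. 314.] 1189 lo [0.457 0.353 0.014] hi [0.521 0.416 0.094] topc [0.4923 0.3828 0.0909]
  garlic 0.62 [265. 255.] 957 lo [0.405 0.166 0.019] hi [0.45  0.21  0.159] topc [0.4315 0.1839 0.1579]
top [ 0.4944 -0.1178  0.2488] 176.3
  pepper_mill 0.67 [195. 232.] 116 lo [0.407 0.174 0.059] hi [0.448 0.2   0.164] topc [0.4296 0.1774 0.1621]
  red_lid_jar 0.95 [138. 214.] 459 lo [0.459 0.346 0.024] hi [0.524 0.408 0.096] topc [0.4926 0.3783 0.0936]
52.425
```

View pics/s11.png

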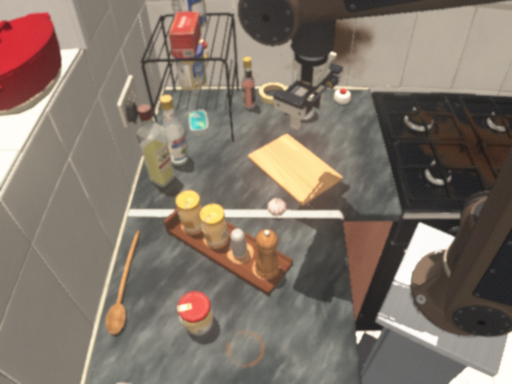

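The mill (267,254) and the shaker (238,243) are back at their starting pixels, and the jars (212,224) and (188,210) are in place. All stand upright and the robot is clear, so I hand in.

```bash
python3 -c "
from plant import r
print(r.close_job())"
```

```text
the job is handed in; nothing more can be done
None
```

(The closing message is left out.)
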